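# Reset the filter counter and close the quarter-turn access panel

## Task

The filter in the white bench unit has been changed. Take the red-capped marker out of its grey stand and push the unit's red recessed reset button all the way down with the marker's lower end, then stand the marker back in its stand and let go of it. Then turn the panel's black winged fastener clockwise until its yellow slot line is in line with the two blue marks, press the panel fully down onto its frame with the gripper, and finish while still holding it pressed there; leave the other things on the bench where they are.

Things in the scene. Friction and masses are not known exactly. Their poses are not given: they have to be found in the camera images.
- unit: White bench filter unit, 170 (x) x 250 (y) x 75 mm high, fixed to the worktop for the job. Origin at the centre of its underside; x points to its back (hose barbs), y to its left, z up. Its flat top carries the access panel (centre 32 mm towards +y) and the reset button hole (90 mm towards -y, framed orange).
- button_hole (a point): Centre of the mouth of the button hole, level with the unit's 75 mm top. The hole is square, 18 mm wide, sides along the unit's x and y. At its bottom, 7 mm below this point, lies the top of a round red button 14 mm across, too deep and narrow for gripper fingers.
- reset_button (a joint): Travel of the red reset button in m: 0 out, 0.004 fully down. Spring: starts to move at about 2 N, fully down at about 4.2 N; it comes out again when let go.
- pen_stand: Grey pen stand, block 64 x 64 x 60 mm, fixed. Origin at the centre of its underside, z up. A vertical square hole in the middle of its top, 15 mm wide with chamfered mouth, 50 mm deep (its floor is 10 mm above the worktop).
- pen: The marker itself, origin at the centre of its blunt white lower end, z along it to the tip of the red cap.
- pen_mid (a point): Middle of the marker pen (white with red cap, 10 mm thick and square to the touch, sides along the axes of pen, 134 mm long, about 14 g), half-way along it: its blunt lower end is 67 mm below this point, its top 67 mm above it. It starts standing loosely in the stand, its top 144 mm above the worktop.
- panel_top (a point): Centre of the upper face of the access panel, an aluminium plate 122 (unit's x) x 132 (unit's y) x 5 mm, that can only move straight up and down. It starts raised 6 mm, with its upper face 87.5 mm above the worktop. Two blue marks on it lie on the line through this point along the unit's y.
- panel (a joint): Travel of the panel in m: 0 raised by its springy gasket, 0.006 fully down on the frame. It begins to move at about 3.5 N and is fully down at about 9 N; when let go it springs up. With the fastener out of line by more than about 0.3 rad its cross pin meets the frame and the panel stops after about 0.002.
- wing (a point): Centre of the fastener's black wing, a bar 40 mm long, 10 mm wide, standing 27 mm above the panel; this point is 14 mm above the panel's upper face, on the fastener's vertical axis at the panel's centre, and moves with the panel. The wing is long along this point's y axis; a yellow slot line runs along its top.
- fastener (a joint): Turn of the wing in rad, anticlockwise from above: 0 when the slot lies along the unit's y axis, in line with the blue marks; at the start 0.6 to 1.4. It turns from -0.4 to 1.65 with friction (about 0.05 N m), stays where it is left and has no stop at 0.
- vial: Amber vial with blue cap, 23 x 48 mm high; bystander, origin under its centre.
- dish: Petri dish, 65 x 13 mm; bystander, origin under its centre.
- basket: Mesh basket, 26 x 46 mm high; bystander, origin under its centre.
- filter: Yellow syringe filter, 27 x 16 mm; bystander, origin under its centre.
- weight: Steel weight, 24 x 30 mm high; bystander, origin under its centre.
- small_beaker: Small beaker, 50 x 62 mm high; bystander, origin under its centre.
Things that resemble listed ones, but are neither listed nor needed, are in the scene too. Leave any orange or purple look-alike of the pen_stand alone.

How it is judged:
By the outcome, as a careful person would: the job done as asked, in the order asked, and still so for the second after the job is handed in, while the arm keeps its last pose, push and grip.
It also fails if it takes over 51 s, if anything falls off the work surface, if the arm or the gripper's body presses on something with over 40 N, if the wrist force passes 120 N, or if a joint passes its speed limit or range.

## Robot

A 7-joint arm with a two-finger parallel gripper is mounted at the origin on a cart in front of the work surface, level with it; the furniture and walls round the work are solid. World frame = base frame: x ahead of the robot, y to its left, z up, the work surface at z = 0. Lengths are in m, angles in rad, forces in N, time in s.
With the tool pointing down it reaches from about 0.425 to 0.925 m from the base axis. Payload 6.8 kg.
Tool frame: the origin (TCP) lies midway between the tips of the shut fingers; the grasp point (between the pads) lies 19 mm behind it; z points along the fingers, y is the line along which they close (so a half turn about z gives the same grasp; the last joint's range is limited). The gripper opens to 85 mm and grips with 20 to 120 N. Pads are 22 mm wide; open, the fingers measure 114 mm over their backs; the gripper's body (76 mm by 85 mm) begins 54 mm behind the grasp point. The pads swing forward as they close: fully open they stand 13 mm farther back than shut.
Start: joints at [1.19, 0.477, 0.022, 1.555, -0.011, 1.109, -0.083], TCP at [0.182, -0.65, 0.231] pointing down, gripper open.
Joint ranges: [-2.96, 2.96], [-0.34, 2.1], [-1.41, 1.46], [0.24, 2.44], [-1.37, 4.51], [0.17, 1.92], [-2.96, 2.96]. Speed limits (rad/s): [2.39, 2.39, 3.14, 3.14, 3.14, 3.14, 3.14].

## Interface

Orientations are given as a unit quaternion [w, x, y, z].
In Python, from station import readout, imaging, hand_in gives the robot as it stands.
- The arm moves only by the tool drive_tool, never from a script. Its argument "series" is a list of rows, each a list of 5 numbers: the shift along the tool's x, y, z in cm, then the turn about the tool's z in degrees, then the closure, from -1 (fully open) to 1 (shut). A call has 1 to 8 rows; each row shifts and turns the commanded pose from where the row before left it, along the tool's axes as they then stand; what a row does not reach is not made up. A row lasts 1/10 s, in which the tool goes at most 50 mm and 8.59 degrees, less where a joint would pass 70% of its speed; a pose out of reach is approached as far as the arm can. A call with a gripper value outside its range is refused whole. The fingers move at their own pace and stop on an object; "squeeze" is the grip in N (left out, the last holds). Time passes only in rows, so rows that do not move let the fingers close. It gives the time, the measured TCP pose, the force, the opening and the grip force at its end, in the units of the state.
- readout.get_obs(): the state, without advancing time (a new reading comes with each control period).
- imaging.read_camera(name): name is "side" or "top"; returns the picture (480x640x3 uint8, red, green, blue); there is no depth.
- imaging.camera_model(name): a dict with "vfov" (degrees; the focal length in pixels is half the picture's height over the tangent of half this angle, whatever the lens; pixels are square), "cx", "cy" (the principal point, pixels), "xyz" and "orientation" of the camera in the world. Camera axes: x right, y down, z forward; pixel columns grow to the right and rows downward; lengths in m; the calibration is good to about 2 mm. A picture is of the moment at which its call begins. camera_model takes no time and is no camera call.
- hand_in(): hands the job in; it is judged then, once.
Trained networks look in the newest picture that a camera, given by its name, has taken for a name from the list of things; names that differ only in an ending like _2 or _b are one class to them, and where a whole thing is asked for, a point or a joint stands for the part that bears it (a point fixed in the world has none). Each returns a list of dicts, best first, with "conf" (0 to 1); they miss things now and then, are a little off and sometimes report something else, mostly with a low value. They report only what shows in the picture. A call takes as long as a camera call. They do not tell look-alikes from the thing itself.
- imaging.cut_out(thing, camera): "mask" (480x640 bool, what is visible of it) and "centre" ([column, row] in pixels, amid what is visible of it).
The state is a dict: "t": time; "q": joint angles; "joint_vel": joint speeds; "joint_torque": joint torques, N m; "eef_pos": TCP position; "tool_rot": TCP orientation; "contact_force": force on the tool from outside, world axes, zero at the start; "torque": the same for the moment, N m; "gripper_width": opening from 0.0 (shut) to 1.0 (fully open); "grasp_force": force on a finger pad.
Only numpy, scipy, OpenCV 4.12 (cv2) and the standard library are available. Lean on these libraries where they do the work, as an engineer would, in place of code of your own. Each camera call takes 0.05 s, during which the arm holds its last target. There are 200 camera calls.

## Working session

There is one attempt and no reset: what is moved stays moved. The work goes in short steps, Python scripts to look and compute and a tool call to move; the robot and the scene stay as the last step left them, time stands still between calls to the robot, and variables do not carry over. Pictures are saved under pics/ and viewed, at most 10 in all, crops included, and the job is handed in when it is done.

Besides the shell and the picture viewer there is one more tool, called after "Request:" as name(argument=value, ...) on one line, values as JSON. drive_tool: Moves the arm, as the interface text tells. Its arguments: {"type":"object","properties":{"series":{"type":"array"},"squeeze":{"type":"number"}},"required":["series"]}

```bash
mkdir -p pics; ls; cat > h.py <<'E'
import numpy as np, cv2
from scipy.spatial.transform import Rotation as R
from station import readout, imaging, hand_in
def cam(n):
    m=imaging.camera_model(n); f=240/np.tan(np.radians(m["vfov"])/2)
    w,x,y,z=m["orientation"]; return m,f,R.from_quat([x,y,z,w]).as_matrix(),np.array(m["xyz"])
def ray(n,p):
    m,f,r,o=cam(n); d=r@np.array([(p[0]-m["cx"])/f,(p[1]-m["cy"])/f,1]); return o,d/np.linalg.norm(d)
def atz(n,p,z):
    o,d=ray(n,p); return o+d*(z-o[2])/d[2]
def proj(n,X):
    m,f,r,o=cam(n); c=r.T@(np.array(X)-o); return np.array([m["cx"]+f*c[0]/c[2],m["cy"]+f*c[1]/c[2]])
def tri(pa,pb):
    o1,d1=ray("top",pa);o2,d2=ray("side",pb)
    A=np.stack([d1,-d2],1);s=np.linalg.lstsq(A,o2-o1,rcond=None)[0]
    a,b=o1+s[0]*d1,o2+s[1]*d2; return (a+b)/2,np.linalg.norm(a-b)
def save(im,n): cv2.imwrite("pics/"+n,im[:,:,::-1])
E
python3 - <<'E'
from h import *
np.set_printoptions(precision=4,suppress=True)
s=readout.get_obs()
print({k:np.round(s[k],3) for k in s})
for n in("top","side"):
    save(imaging.read_camera(n),n+"0.png"); print(n,imaging.camera_model(n))
    for t in("unit","pen","pen_stand","panel_top","wing","button_hole","reset_button"):
        try: print(t,[(round(d["conf"],2),np.round(d["centre"],1).tolist(),int(d["mask"].sum())) for d in imaging.cut_out(t,n)])
        except Exception as e: print(t,e)
E
```

```text
pics
{'t': np.float64(0.0), 'q': array([ 1.19 ,  0.478,  0.022,  1.556, -0.012,  1.109, -0.083]), 'joint_vel': array([-0.001, -0.001,  0.   ,  0.002,  0.001, -0.002, -0.   ]), 'joint_torque': array([  0.001, -59.645,   1.608, -28.12 ,   0.012,   0.009,  -0.   ]), 'eef_pos': array([ 0.182, -0.649,  0.23 ]), 'tool_rot': array([-0.001,  0.991,  0.136, -0.   ]), 'contact_force': array([1.195, 0.524, 0.172]), 'torque': array([-0.008,  0.01 ,  0.015]), 'grasp_force': np.float64(0.0), 'gripper_width': np.float64(1.002)}
top {'vfov': 44.00458987416271, 'cx': 327.12722815255125, 'cy': 234.7933431079389, 'xyz': array([ 0.0623, -0.3277,  1.6144]), 'orientation': array([-0.1358,  0.8489, -0.505 ,  0.0763])}
unit [(0.59, [307.8, 199.8], 5761)]
pen [(0.57, [380.9, 271.0], 42)]
pen_stand [(0.94, [488.4, 343.2], 816), (0.91, [432.9, 315.2], 712), (0.87, [378.0, 281.2], 632), (0.62, [298.7, 273.0], 697), (0.2, [301.6, 185.4], 105)]
panel_top [(0.62, [300.7, 186.7], 1937)]
wing [(0.43, [299.3, 187.6], 95)]
button_hole [(0.77, [310.5, 199.1], 5879)]
reset_button []
side {'vfov': 54.98520254249497, 'cx': 316.63050463328796, 'cy': 233.66963915864233, 'xyz': array([ 0.2133, -1.2642,  0.6239]), 'orientation': array([-0.5461,  0.8266, -0.1193,  0.0654])}
unit [(0.72, [312.8, 288.2], 943), (0.64, [324.2, 235.8], 2879)]
pen [(0.53, [315.0, 267.2], 107)]
pen_stand [(0.96, [263.2, 256.4], 760), (0.83, [313.9, 289.6], 1025), (0.78, [342.8, 367.0], 1790), (0.62, [320.1, 321.9], 1279)]
panel_top [(0.8, [317.4, 220.8], 732)]
wing [(0.42, [319.8, 214.7], 101)]
button_hole [(0.82, [319.9, 239.3], 3049)]
reset_button []
```

View pics/top0.png

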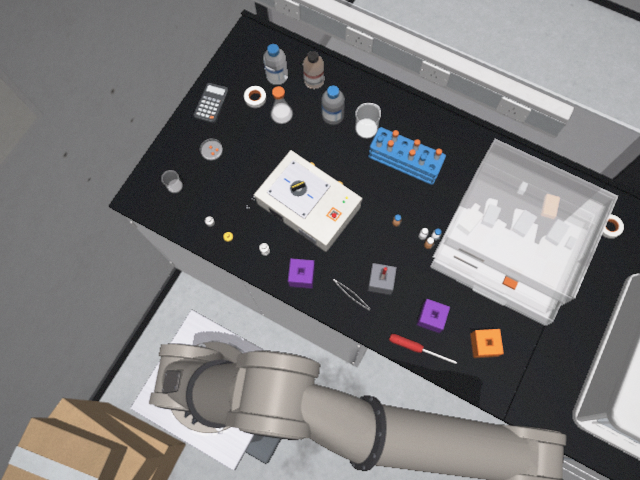

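View pics/side0.png

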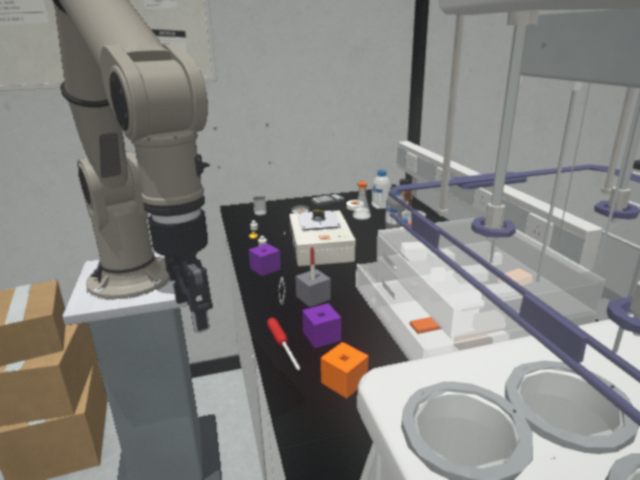

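Top: the grey stand with the red-capped marker is at about (383,278). Possible mix-ups are the purple stands (301,273) and (434,316), the orange stand (488,343) and the red screwdriver (405,343). The unit is at (308,200), its wing at (299,188) and the button at (335,213). I choose the grey stand, since the side view also shows the marker there at (313,262), and will check it in a close crop.

```bash
python3 - <<'E'
from h import *
np.set_printoptions(precision=4,suppress=True)
im=cv2.imread("pics/top0.png"); sd=cv2.imread("pics/side0.png")
a=cv2.resize(im[145:255,245:365],(440,400),interpolation=cv2.INTER_CUBIC)
b=cv2.resize(im[255:305,355:410],(360,400)[0:2],interpolation=cv2.INTER_CUBIC)
cv2.imwrite("pics/crop1.png",np.hstack([a,b]))
c=imaging.cut_out("unit","top") if 0 else None
imaging.read_camera("top")
def best(t,near,n="top"):
    d=[x for x in imaging.cut_out(t,n)]; 
    return min(d,key=lambda x:np.hypot(*(np.array(x["centre"])-near))) if d else None
for t,near in(("unit",(308,200)),("panel_top",(300,187)),("pen_stand",(380,280)),("wing",(299,188)),("pen",(381,271))):
    d=best(t,near)
    if d is None: print(t,None);continue
    m=d["mask"].astype(np.uint8); r=cv2.minAreaRect(cv2.findNonZero(m)); print(t,r)
    z={"unit":.075,"panel_top":.0875,"pen_stand":.06,"wing":.1145,"pen":.144}[t]
    P=np.array([atz("top",p,z) for p in cv2.boxPoints(r)]); print(P[:,:2].tolist(),P.mean(0),np.linalg.norm(np.diff(P[:3],axis=0),axis=1),[np.degrees(np.arctan2(*(P[i+1]-P[i])[1::-1])) for i in(0,1)])
# color: red pixels near pen / button, yellow slot, blue
hsv=cv2.cvtColor(im,cv2.COLOR_BGR2HSV)
def col(n,lo,hi,x0,x1,y0,y1,z):
    k=np.zeros(hsv.shape[:2],np.uint8);k[y0:y1,x0:x1]=cv2.inRange(hsv,lo,hi)[y0:y1,x0:x1]
    ys,xs=np.nonzero(k)
    if len(xs)==0: print(n,0);return
    P=np.array([atz("top",(x,y),z) for x,y in zip(xs,ys)])[:,:2]; _,_,V=np.linalg.svd(P-P.mean(0))if len(P)>1 else(0,0,np.eye(2))
    print(n,len(xs),xs.mean(),ys.mean(),xs.min(),xs.max(),ys.min(),ys.max(),P.mean(0),np.degrees(np.arctan2(V[0][1],V[0][0])))
col("blue",(95,90,60),(130,255,255),275,325,170,210,.0875)
col("yellow",(20,90,80),(35,255,255),285,312,178,198,.1145)
col("orange",(5,100,80),(25,255,255),320,348,203,225,.075)
col("redpen",(0,120,60),(5,255,255),370,395,260,290,.12)
E
```

```text
unit ((308.2940673828125, 198.82351684570312), (94.39910125732422, 67.1963119506836), 35.837650299072266)
[[0.4855973589463641, 0.159229325725797], [0.6832125528159838, 0.14586867823793231], [0.6367623024396079, -0.12524251515515492], [0.4465714497469613, -0.10447536952129388]] [0.563  0.0188 0.075 ] [0.1981 0.2751] [np.float64(-3.8678479002682566), np.float64(-99.72224997933182)]
panel_top ((298.6399841308594, 187.98001098632812), (46.99999237060547, 43.99999237060547), 36.869895935058594)
[[0.5213545312710974, 0.12616114109575471], [0.6492021051826016, 0.1146547926056185], [0.624052027803154, -0.01976530666995091], [0.4987258551800067, -0.005892466110659245]] [0.5733 0.0538 0.0875] [0.1284 0.1368] [np.float64(-5.142794271165062), np.float64(-100.59754534939883)]
pen_stand ((433.2000427246094, 315.3999938964844), (25.930675506591797, 27.828041076660156), 18.434946060180664)
[[0.39272823421504427, -0.40100005191708243], [0.4671092988172434, -0.3907665884592834], [0.4782115529192075, -0.4573982772485671], [0.4040183317584639, -0.4666847547531747]] [ 0.4355 -0.429   0.06  ] [0.0751 0.0
[... 496 characters left out ...]
90667725, 11.384199142456055), 18.434947967529297)
[[0.4388677963575142, -0.2635765907373622], [0.468518994701672, -0.25878303646004763], [0.4700727108594277, -0.26829282748023503], [0.44043296202451276, -0.2730289740529299]] [ 0.4545 -0.2659  0.144 ] [0.03   0.0096] [np.float64(9.18325631867869), np.float64(-80.72095933388859)]
blue 9 299.55555555555554 188.88888888888889 285 312 179 197 [0.5715 0.0499] -97.49260190152779
yellow 30 297.5 184.5 292 303 182 187 [0.5711 0.0543] 143.20939076049248
orange 41 333.8780487804878 213.6829268292683 326 341 207 220 [ 0.5565 -0.0665] -54.80290214823767
redpen 15 384.26666666666665 270.06666666666666 383 386 268 273 [ 0.4674 -0.2629] -179.42939281277017
```

View pics/crop1.png

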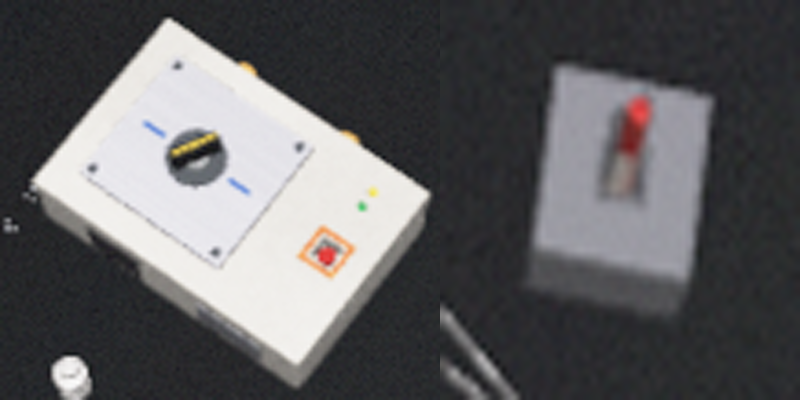

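The crop shows the marker standing in the grey stand (right half). On the left the wing lies across the line of the blue marks, and the framed button is at about (334,214) in the full picture. Next I fit the poses from the corners.

```bash
python3 - <<'E'
from h import *
np.set_printoptions(precision=4,suppress=True)
U=lambda p:(p[0]*120/440+245-.4,p[1]*110/400+145-.4)
S=lambda p:((p[0]-440)*55/360+355-.4,p[1]*50/400+255-.4)
def fit(name,pts,f,z,model):
    P=np.array([atz("top",f(p),z)[:2] for p in pts]); M=np.array(model); a=P-P.mean(0); m=M-M.mean(0)
    th=np.arctan2((m[:,0]*a[:,1]-m[:,1]*a[:,0]).sum(),(m*a).sum()); c,s=np.cos(th),np.sin(th)
    q=m@np.array([[c,s],[-s,c]]); print(name,P.mean(0),"yaw",np.degrees(th),"scale",(a*q).sum()/(q*q).sum(),"res",np.linalg.norm(a-q,axis=1)); return P.mean(0),th
B=lambda a,b:[(a/2,b/2),(a/2,-b/2),(-a/2,-b/2),(-a/2,b/2)]
u,th=fit("unit",[(168,18),(430,195),(298,385),(37,180)],U,.075,B(.17,.25))
p,tp=fit("panel",[(170,55),(313,150),(219,268),(82,172)],U,.0875,B(.122,.132))
st,ts=fit("stand",[(556,65),(713,97),(690,275),(537,245)],S,.06,B(.064,.064))
Rm=np.array([[np.cos(th),-np.sin(th)],[np.sin(th),np.cos(th)]])
print("panel from unit",u+Rm@[0,.032],"hole",u+Rm@[0,-.09],"orange",atz("top",U((327,253)),.075))
print("pen cap",atz("top",S((640,102)),.143), "blues",atz("top",U((154,130)),.0875),atz("top",U((240,187)),.0875))
a,b=[atz("top",U(q),.1145)for q in((172,154),(215,137))]; print("wing",(a+b)/2,np.degrees(np.arctan2(*(a-b)[1::-1])))
print("stand in side",proj("side",[*st,.06]),"pen top",proj("side",[*st,.144]),"hole",proj("side",[*(u+Rm@[0,-.09]),.075]),"panel",proj("side",[*p,.0875]))
s=readout.get_obs();w,x,y,z=s["tool_rot"];print(R.from_quat([x,y,z,w]).as_matrix())
E
python3 - <<'E'
import cv2,numpy as np
s=cv2.imread("pics/side0.png")
cv2.imwrite("pics/crop2.png",np.hstack([cv2.resize(s[235:310,285:340],(396,540),interpolation=2),cv2.resize(s[200:270,285:360],(400,540),interpolation=2)]))
E
```

```text
unit [0.5645 0.0199] yaw -8.372267362019878 scale 1.0192291464390955 res [0.0046 0.0043 0.011  0.0039]
panel [0.5699 0.0538] yaw -7.1469389003592125 scale 0.9871693746822991 res [0.0033 0.0028 0.0011 0.0037]
stand [ 0.4674 -0.2639] yaw 18.947950831146184 scale 0.9915591279762292 res [0.0009 0.0011 0.0009 0.0008]
panel from unit [0.5692 0.0515] hole [ 0.5514 -0.0692] orange [ 0.5551 -0.067   0.075 ]
pen cap [ 0.4687 -0.2627  0.143 ] blues [0.5766 0.0941 0.0875] [0.5668 0.0138 0.0875]
wing [0.5706 0.0545 0.1145] 141.85643956014982
stand in side [312.107  277.3288] pen top [311.2218 247.3267] hole [322.3277 238.2457] panel [317.0372 219.0652]
[[ 0.963   0.2694  0.    ]
 [ 0.2694 -0.963  -0.    ]
 [ 0.      0.     -1.    ]]
```

View pics/crop2.png

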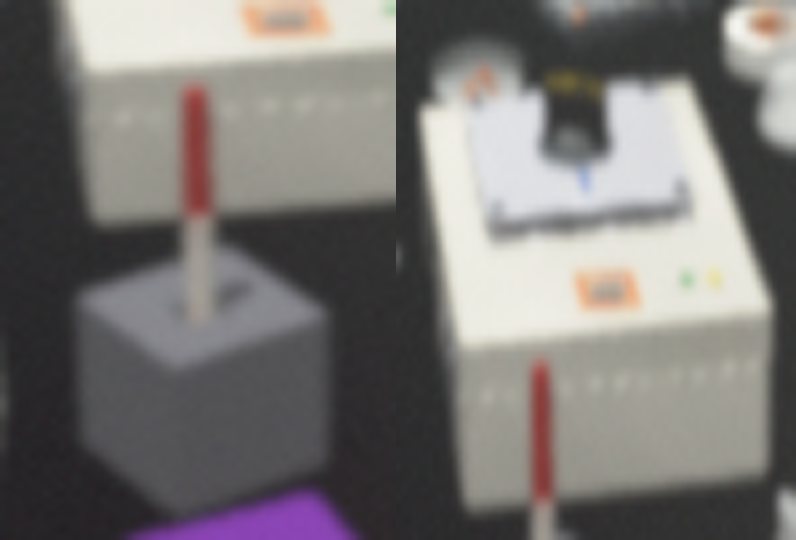

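The side view confirms it: the predicted marker top is (311,247) and it is seen at (312,247). The panel and blue marks give a unit yaw of -7°, the hole at (0.555,-0.067), and the slot about 59° out of line, which fits the stated 0.6–1.4 rad. Now I move to above the marker.

Request:
drive_tool(series=[[3.8, -2.9, 0, 0, -1], [3.8, -2.9, 0, 0, -1], [3.8, -2.9, 0, 0, -1], [3.8, -2.9, 0, 0, -1], [3.8, -2.9, 0, 0, -1], [3.8, -2.9, 0, 0, -1], [3.8, -2.9, 0, 0, -1], [3.8, -2.9, 0, 0, -1]], squeeze=40)

```text
t: 1.9
eef_pos: [0.4131, -0.3431, 0.2317]
tool_rot: [0.0, 0.991, 0.136, 0.0]
contact_force: [0.2, -0.4, -0.2]
gripper_width: 0.999
grasp_force: 0.0
```

```bash
cat >> h.py <<'E'
def go(x,y,z,yaw=None):
    "tool-frame cm to a world target, and turn (deg) to bring tool y to world angle yaw"
    s=readout.get_obs(); w,a,b,c=s["tool_rot"]; M=R.from_quat([a,b,c,w]).as_matrix(); p=np.array(s["eef_pos"])
    cur=np.degrees(np.arctan2(M[1,1],M[0,1]))
    print("t",round(float(s["t"]),2),"pos",p.round(4),"toolY",round(cur,1),"tilt",M[:,2].round(3),"F",np.round(s["contact_force"],1),"T",np.round(s["torque"],2),"w",round(float(s["gripper_width"]),3),"g",round(float(s["grasp_force"]),1))
    print("shift cm",(M.T@(np.array([x,y,z])-p)*100).round(2),"turn",None if yaw is None else round((cur-yaw+90)%180-90,1))
E
python3 -c "
from h import *
go(.468,-.2635,.16,-71)"
```

```text
t 1.9 pos [ 0.4131 -0.3431  0.2317] toolY -74.4 tilt [ 0.001 -0.001 -1.   ] F [ 0.2 -0.4 -0.2] T [-0.04 -0.11  0.02] w 0.999 g 0.0
shift cm [ 7.43 -6.2   7.17] turn -3.4
```

Request:
drive_tool(series=[[3.7, -3.1, 0, 0, -1], [3.7, -3.1, 0, 0, -1], [0, 0, 0, -3.4, -1], [0, 0, 4, 0, -1], [0, 0, 0, 0, -1]])

```text
t: 2.4
eef_pos: [0.4641, -0.2636, 0.1877]
tool_rot: [-0.002, 0.986, 0.166, -0.003]
contact_force: [-1.1, 0.6, -0.2]
gripper_width: 1.001
grasp_force: 0.0
```

```bash
python3 -c "
from h import *
go(.468,-.2635,.086,-71)
a=imaging.read_camera('side');b=imaging.read_camera('top')
save(np.hstack([cv2.resize(a[190:310,255:365],(396,432)),cv2.resize(b[240:310,345:410],(400,432))]),'v3.png')"
```

```text
t 2.4 pos [ 0.4641 -0.2636  0.1877] toolY -70.9 tilt [-0.007  0.003 -1.   ] F [-1.1  0.6 -0.2] T [ 0.01  0.08 -0.01] w 1.001 g 0.0
shift cm [ 0.43  0.17 10.17] turn 0.1
```

View pics/v3.png

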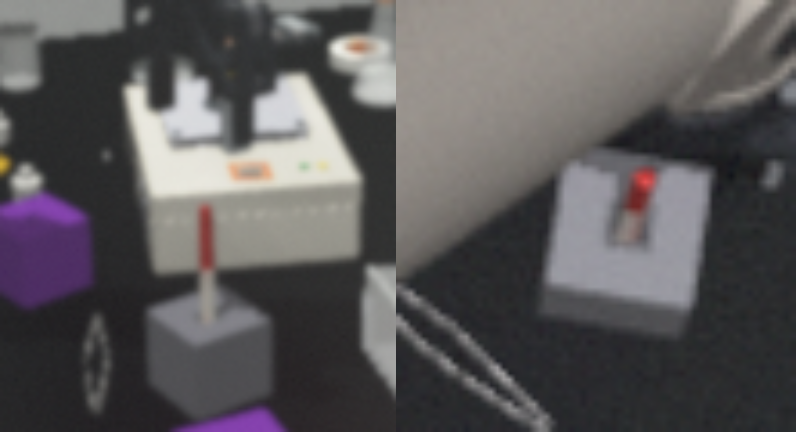

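The marker (side crop, x about 205) stands midway between the fingers (160 and 238). I descend and grip it.

Request:
drive_tool(series=[[0.2, 0.1, 3.5, 0, -1], [0.2, 0, 3.5, 0, -1], [0, 0, 3.1, 0, -1], [0, 0, 0, 0, 0.6], [0, 0, 0, 0, 1], [0, 0, 0, 0, 1], [0, 0, 0, 0, 1], [0, 0, 0, 0, 1]], squeeze=30)

```text
t: 3.3
eef_pos: [0.4716, -0.2652, 0.0917]
tool_rot: [0.001, 0.986, 0.165, 0.001]
contact_force: [-0.3, -0.3, 0.3]
gripper_width: 0.14
grasp_force: 0.0
```

```bash
python3 -c "
from h import *
go(.468,-.2635,.086,-71)"
```

```text
t 3.3 pos [ 0.4716 -0.2652  0.0917] toolY -71.0 tilt [ 0.002 -0.001 -1.   ] F [-0.3 -0.3  0.3] T [-0.01 -0.02  0.04] w 0.14 g 0.0
shift cm [-0.29 -0.28  0.57] turn 0.0
```

Request:
drive_tool(series=[[0, 0, 0, 0, 1], [0, 0, 0, 0, 1], [0, 0, 0, 0, 1]])

```text
t: 3.6
eef_pos: [0.4716, -0.2654, 0.0916]
tool_rot: [0.001, 0.986, 0.165, 0.001]
contact_force: [-1.1, -0.9, 7.4]
gripper_width: 0.113
grasp_force: 32.2
```

```bash
python3 -c "
from h import *
go(.468,-.2635,.2,-71)"
```

```text
t 3.6 pos [ 0.4716 -0.2654  0.0916] toolY -71.0 tilt [ 0.002 -0.001 -1.   ] F [-1.1 -0.9  7.4] T [-0.07  0.31  0.03] w 0.113 g 32.2
shift cm [ -0.27  -0.27 -10.84] turn 0.0
```

Request:
drive_tool(series=[[0, 0, -3, 0, 1], [0, 0, -4, 0, 1], [0, 0, -4, 0, 1], [0, 0, 0, 0, 1], [0, 0, 0, 0, 1], [0, 0, 0, 0, 1]])

```text
t: 4.2
eef_pos: [0.47, -0.2644, 0.1993]
tool_rot: [-0.0, 0.986, 0.165, -0.001]
contact_force: [-0.0, -0.3, -0.3]
gripper_width: 0.117
grasp_force: 31.2
```

```bash
python3 -c "
from h import *
go(.555,-.067,.2,-97)
s=readout.get_obs()['eef_pos']
for n in('side','top'):
    im=imaging.read_camera(n); u=proj(n,np.array(s)-[0,0,.0816]);print(n,'expect pen bottom',u,'tcp',proj(n,s))
    x,y=u.astype(int); c=cv2.resize(im[y-50:y+30,x-30:x+30],(396,528),interpolation=2); save(c,n+'4.png')
save(np.hstack([cv2.imread('pics/%s4.png'%n)[:,:,::-1] for n in('side','top')]),'v4.png')"
```

```text
t 4.2 pos [ 0.47   -0.2644  0.1993] toolY -71.0 tilt [-0.002  0.001 -1.   ] F [-0.  -0.3 -0.3] T [-0.01  0.03  0.02] w 0.117 g 31.2
shift cm [ 14.47 -15.89  -0.07] turn 26.0
side expect pen bottom [312.55338282 256.83060708] tcp [311.68969778 226.52747056]
top expect pen bottom [385.1385184  269.70583198] tcp [387.96440831 261.37660982]
```

View pics/v4.png

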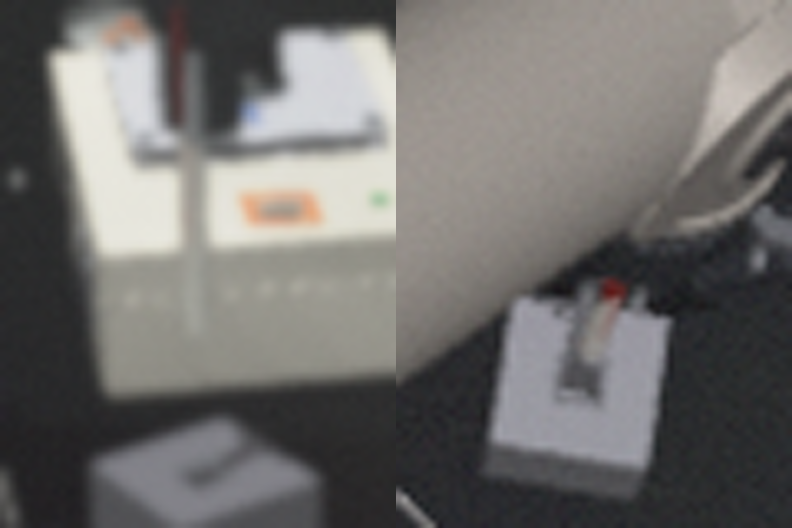

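Both views show the marker gripped and upright, and the side view puts its lower end at (312,256) where I expected it (312.5,256.8). I move over the button, staying high.

Request:
drive_tool(series=[[2.9, -3.2, 0, 0, 1], [2.9, -3.2, 0, 0, 1], [2.9, -3.2, 0, 0, 1], [2.9, -3.2, 0, 0, 1], [2.9, -3.1, 0, 0, 1], [0, 0, 0, 8.5, 1], [0, 0, 0, 8.5, 1], [0, 0, 0, 8.5, 1]])

```text
t: 5.1
eef_pos: [0.5554, -0.0666, 0.1989]
tool_rot: [-0.0, 0.998, -0.059, -0.001]
contact_force: [-0.3, 0.1, -0.3]
gripper_width: 0.12
grasp_force: 31.3
```

Request:
drive_tool(series=[[0, 0, 0, 0.5, 1], [0, 0, 0, 0, 1], [0, 0, 0, 0, 1]])

```text
t: 5.4
eef_pos: [0.5558, -0.0671, 0.1999]
tool_rot: [-0.0, 0.998, -0.059, -0.0]
contact_force: [-0.8, -0.1, -0.6]
gripper_width: 0.115
grasp_force: 31.3
```

```bash
python3 -c "
from h import *
go(.555,-.067,.171,-97)
s=readout.get_obs()['eef_pos']
for n in('side','top'):
    im=imaging.read_camera(n); u=proj(n,np.array(s)-[0,0,.0816]);h=proj(n,[.555,-.067,.075]);print(n,'expect pen bottom',u,'tcp',proj(n,s),'hole',h)
    x,y=h.astype(int); print('crop origin',x-30,y-40); save(cv2.resize(im[y-40:y+40,x-30:x+30],(396,528),interpolation=2),n+'5.png')
save(np.hstack([cv2.imread('pics/%s5.png'%n)[:,:,::-1] for n in('side','top')]),'v5.png')"
```

```text
t 5.4 pos [ 0.5558 -0.0671  0.1999] toolY -96.8 tilt [-0.001  0.    -1.   ] F [-0.8 -0.1 -0.6] T [ 0.01 -0.    0.01] w 0.115 g 31.3
shift cm [-0.08 -0.    2.89] turn 0.2
side expect pen bottom [323.3142981  224.20716637] tcp [322.84369533 197.61474765] hole [323.28631062 237.81065207]
crop origin 293 197
top expect pen bottom [334.00503464 208.48895292] tcp [334.11667591 197.3167425 ] hole [333.77188944 214.19619227]
crop origin 303 174
```

View pics/v5.png

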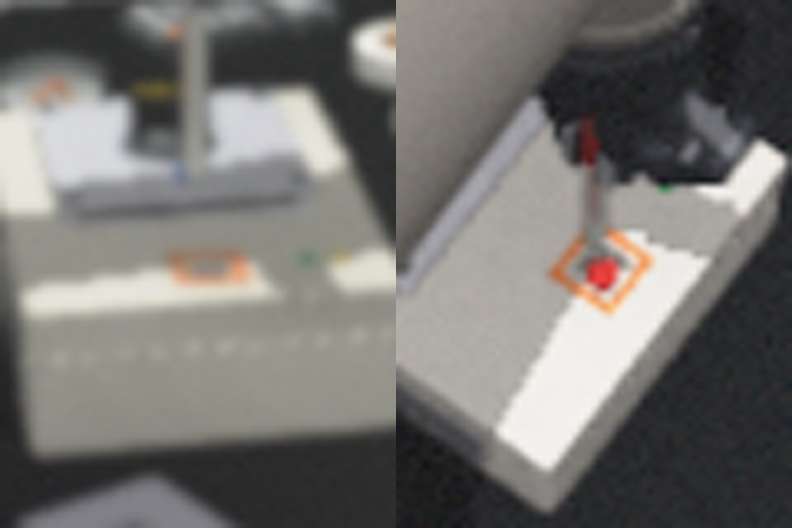

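The marker's lower end shows at side (322,224) and top (333.5,209). The orange frame is at side (324.2,237) and top (333.8,214). I work out the relative correction.

```bash
python3 - <<'E'
from h import *
np.set_printoptions(precision=2,suppress=True)
s0=cv2.imread("pics/side0.png");t0=cv2.imread("pics/top0.png")
for n,im,b in(("side",s0,(310,340,230,245)),("top",t0,(320,348,203,225))):
    k=cv2.inRange(cv2.cvtColor(im,cv2.COLOR_BGR2HSV),(5,70,80),(25,255,255));x0,x1,y0,y1=b
    ys,xs=np.nonzero(k[y0:y1,x0:x1]);print(n,"frame bbox centre",x0+(xs.min()+xs.max())/2,y0+(ys.min()+ys.max())/2,len(xs),"mean",x0+xs.mean(),y0+ys.mean())
s=np.array(readout.get_obs()["eef_pos"])
im=imaging.read_camera("side").astype(int)
for y in(212,215,218,221,223): print(y,im[y,316:330].tolist() if 0 else im[y,316:330].sum(1).tolist())
B=s-[0,0,.0816];H=np.array([.555,-.067,.075])
def J(X): return np.vstack([np.stack([(proj(n,X+e)-proj(n,X))/.001 for e in np.eye(3)*.001],1) for n in("side","top")])
d=np.array([-2.2,.8,-.5,.7]); print("J",J(B)/1000,"d mm",1000*np.linalg.lstsq(J(B),d,rcond=None)[0],"xy only",1000*np.linalg.lstsq(J(B)[:,:2],d,rcond=None)[0])
E
```

```text
side frame bbox centre 324.0 237.0 27 mean 324.3333333333333 237.66666666666666
top frame bbox centre 333.5 213.5 64 mean 333.296875 213.96875
212 [168, 169, 171, 194, 269, 370, 418, 431, 473, 557, 609, 619, 623, 620]
215 [149, 155, 149, 176, 263, 372, 429, 428, 454, 559, 621, 637, 643, 640]
218 [324, 333, 323, 310, 335, 398, 439, 416, 381, 456, 569, 625, 638, 640]
221 [475, 452, 427, 397, 393, 431, 463, 471, 505, 553, 584, 588, 572, 534]
223 [497, 489, 476, 425, 384, 404, 432, 432, 418, 423, 427, 429, 423, 411]
J [[ 0.33 -0.1  -0.01]
 [-0.04 -0.12 -0.32]
 [ 0.18 -0.33  0.  ]
 [-0.31 -0.17 -0.13]] d mm [-4.1   0.68 -1.38] xy only [-4.49  0.07]
```

Request:
drive_tool(series=[[0.3, 0, 1.8, 0, 1], [0, 0, 1.7, 0, 1], [0, 0, 0, 0, 1], [0, 0, 0, 0, 1]])

```text
t: 5.95
eef_pos: [0.5589, -0.0675, 0.1654]
tool_rot: [-0.0, 0.998, -0.061, -0.0]
contact_force: [0.5, 0.4, 0.7]
gripper_width: 0.113
grasp_force: 31.3
```

```bash
python3 -c "
from h import *
go(.558,-.067,.1456,-97)
s=readout.get_obs()['eef_pos']
for n in('side','top'):
    im=imaging.read_camera(n); u=proj(n,np.array(s)-[0,0,.0816]);h=proj(n,[.555,-.067,.075]);print(n,'expect pen bottom',u,'hole',h)
    x,y=h.astype(int); print('crop origin',x-18,y-28); save(cv2.resize(im[y-28:y+20,x-18:x+18],(396,528),interpolation=2),n+'5.png')
save(np.hstack([cv2.imread('pics/%s5.png'%n)[:,:,::-1] for n in('side','top')]),'v6.png')"
```

```text
t 5.95 pos [ 0.5589 -0.0675  0.1654] toolY -96.9 tilt [-0.001  0.    -1.   ] F [0.5 0.4 0.7] T [ 0.07  0.02 -0.01] w 0.113 g 31.3
shift cm [-0.1  -0.04  1.98] turn 0.1
side expect pen bottom [324.56516763 234.96231555] hole [323.28631062 237.81065207]
crop origin 305 209
top expect pen bottom [334.63316152 212.00361606] hole [333.77188944 214.19619227]
crop origin 315 186
```

View pics/v6.png

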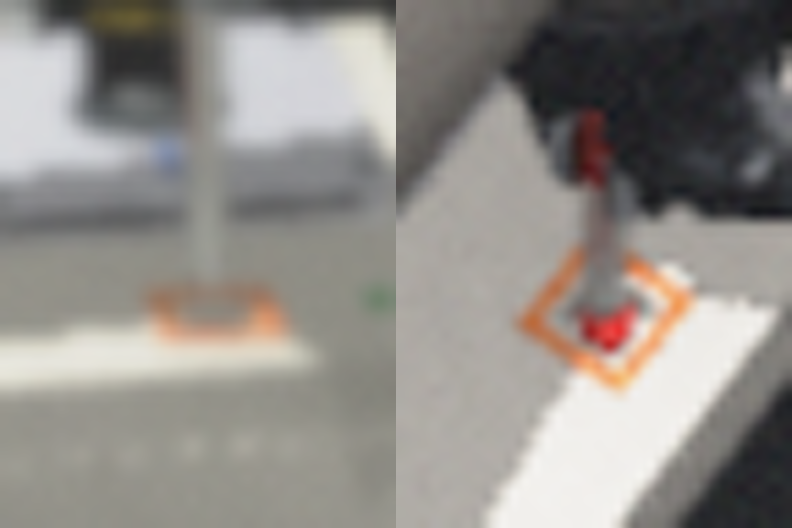

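The marker's tip sits within the orange frame in both views, about 1 mm short in +x. I nudge it and descend while watching the force.

Request:
drive_tool(series=[[0.1, 0, 0.5, 0, 1], [0, 0, 0.6, 0, 1], [0, 0, 0, 0, 1], [0, 0, 0, 0, 1]])

```text
t: 6.45
eef_pos: [0.5598, -0.0676, 0.1541]
tool_rot: [0.0, 0.998, -0.061, -0.0]
contact_force: [0.3, -0.5, 0.2]
gripper_width: 0.115
grasp_force: 31.3
```

```bash
python3 -c "
from h import *
go(.558,-.067,.1456,-97)"
```

```text
t 6.45 pos [ 0.5598 -0.0676  0.1541] toolY -97.0 tilt [-0.001  0.    -1.   ] F [ 0.3 -0.5  0.2] T [0.01 0.06 0.01] w 0.115 g 31.3
shift cm [-0.19 -0.04  0.85] turn 0.0
```

Request:
drive_tool(series=[[0, 0, 0.3, 0, 1], [0, 0, 0.2, 0, 1], [0, 0, 0, 0, 1]])

```text
t: 6.75
eef_pos: [0.5602, -0.0676, 0.1493]
tool_rot: [0.0, 0.998, -0.061, 0.0]
contact_force: [-0.1, 0.3, 1.7]
gripper_width: 0.114
grasp_force: 31.5
```

Request:
drive_tool(series=[[0, 0, 0.2, 0, 1], [0, 0, 0.1, 0, 1], [0, 0, 0, 0, 1]])

```text
t: 7.05
eef_pos: [0.5602, -0.0676, 0.1465]
tool_rot: [0.0, 0.998, -0.061, 0.0]
contact_force: [-1.3, -0.6, 4.0]
gripper_width: 0.114
grasp_force: 31.6
```

Contact came at 0.149 as predicted, and the spring force is rising. I push on to the stop.

Request:
drive_tool(series=[[0, 0, 0.1, 0, 1], [0, 0, 0.1, 0, 1], [0, 0, 0, 0, 1], [0, 0, 0, 0, 1]])

```text
t: 7.45
eef_pos: [0.5605, -0.0677, 0.1455]
tool_rot: [0.0, 0.998, -0.061, 0.001]
contact_force: [-2.9, 0.5, 11.8]
gripper_width: 0.117
grasp_force: 32.9
```

That was the hard stop, at about 12 N. I lift straight out.

Request:
drive_tool(series=[[0, 0, -1, 0, 1], [0, 0, -2.2, 0, 1], [0, 0, -2.6, 0, 1], [0, 0, 0, -8.5, 1], [0, 0, 0, -8.5, 1], [0, 0, 0, -8.5, 1], [0, 0, 0, -0.5, 1], [0, 0, 0, 0, 1]])

```text
t: 8.25
eef_pos: [0.5598, -0.0678, 0.2022]
tool_rot: [-0.0, 0.987, 0.163, -0.0]
contact_force: [0.7, -0.5, 0.1]
gripper_width: 0.109
grasp_force: 31.3
```

```bash
python3 -c "
from h import *
go(.471,-.265,.16,-71)"
```

```text
t 8.25 pos [ 0.5598 -0.0678  0.2022] toolY -71.2 tilt [-0.  0. -1.] F [ 0.7 -0.5  0.1] T [0.02 0.03 0.01] w 0.109 g 31.3
shift cm [-14.76  15.81   4.22] turn -0.2
```

Request:
drive_tool(series=[[-2.95, 3.2, 0, 0, 1], [-2.95, 3.2, 0, 0, 1], [-2.95, 3.1, 0, 0, 1], [-2.95, 3.1, 0, 0, 1], [-2.95, 3.2, 0, 0, 1], [0, 0, 2.2, 0, 1], [0, 0, 2, 0, 1], [0, 0, 0, 0, 1]])

```text
t: 9.05
eef_pos: [0.4701, -0.2646, 0.1579]
tool_rot: [-0.001, 0.987, 0.164, -0.002]
contact_force: [-0.8, 0.1, -0.6]
gripper_width: 0.116
grasp_force: 31.3
```

Request:
drive_tool(series=[[0, 0, 0, 0, 1], [0, 0, 0, 0, 1]])

```text
t: 9.25
eef_pos: [0.4729, -0.265, 0.1613]
tool_rot: [0.0, 0.986, 0.165, 0.001]
contact_force: [0.1, 0.7, 0.2]
gripper_width: 0.112
grasp_force: 31.3
```

```bash
python3 -c "
from h import *
go(.4713,-.265,.0926,-71)
s=readout.get_obs()['eef_pos']
for n in('side','top'):
    im=imaging.read_camera(n); u=proj(n,np.array(s)-[0,0,.0816]);h=proj(n,[.470,-.264,.06]);print(n,'expect pen bottom',u,'hole',h)
    x,y=h.astype(int); print('crop origin',x-18,y-28); save(cv2.resize(im[y-28:y+20,x-18:x+18],(396,528),interpolation=2),n+'5.png')
save(np.hstack([cv2.imread('pics/%s5.png'%n)[:,:,::-1] for n in('side','top')]),'v7.png')"
```

```text
t 9.25 pos [ 0.4729 -0.265   0.1613] toolY -71.0 tilt [ 0.001 -0.001 -1.   ] F [0.1 0.7 0.2] T [ 0.01 -0.    0.02] w 0.112 g 31.3
shift cm [-0.16 -0.06  6.87] turn 0.0
side expect pen bottom [314.12968008 270.30762006] hole [313.09970807 277.19955418]
crop origin 295 249
top expect pen bottom [384.61953399 272.46163118] hole [383.18068786 275.04386449]
crop origin 365 247
```

View pics/v7.png

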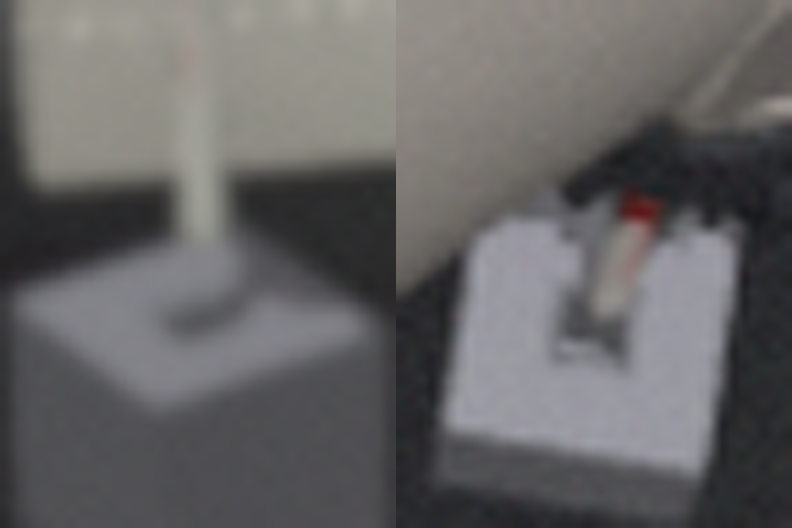

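The marker is upright over the stand hole, about 1.5 mm too far in +x (top crop: tip at (608,300), hole at (592,330)). I correct that and lower it.

Request:
drive_tool(series=[[-0.2, 0, 1.5, 0, 1], [0, 0, 1.5, 0, 1], [0, 0, 0, 0, 1]])

```text
t: 9.65
eef_pos: [0.4697, -0.2651, 0.1295]
tool_rot: [-0.001, 0.986, 0.165, -0.001]
contact_force: [-0.0, -0.2, -0.1]
gripper_width: 0.119
grasp_force: 31.3
```

Request:
drive_tool(series=[[0, 0, 1, 0, 1], [0, 0, 1, 0, 1], [0, 0, 0, 0, 1]])

```text
t: 9.95
eef_pos: [0.4698, -0.2655, 0.1092]
tool_rot: [-0.0, 0.986, 0.165, -0.001]
contact_force: [1.5, 0.4, -1.2]
gripper_width: 0.114
grasp_force: 31.2
```

Request:
drive_tool(series=[[0, 0, 1, 0, 1], [0, 0, 0.5, 0, 1], [0, 0, 0, 0, 1], [0, 0, 0, 0, 0.6], [0, 0, 0, 0, 0.4], [0, 0, 0, 0, -0.2], [0, 0, 0, 0, -1], [0, 0, 0, 0, -1]])

```text
t: 10.75
eef_pos: [0.4702, -0.2658, 0.0955]
tool_rot: [0.0, 0.986, 0.165, 0.0]
contact_force: [-0.4, 0.1, 0.5]
gripper_width: 0.8
grasp_force: 0.0
```

Request:
drive_tool(series=[[0, 0, 0, 0, -1], [0, 0, 0, 0, -1], [0, 0, 0, 0, -1], [0, 0, -3, 0, -1], [0, 0, -4, 0, -1], [0, 0, -4.5, 0, -1], [0, 0, -2, 0, -1]])

```text
t: 11.45
eef_pos: [0.4718, -0.2664, 0.2345]
tool_rot: [0.002, 0.986, 0.165, 0.002]
contact_force: [0.9, -0.5, 0.1]
gripper_width: 1.001
grasp_force: 0.0
```

```bash
python3 -c "
from h import *
go(.570,.054,.23,-37)
for n in('side','top'):
    im=imaging.read_camera(n)
    x,y=proj(n,[.470,-.264,.1]).astype(int); save(cv2.resize(im[y-35:y+45,x-30:x+30],(396,528),interpolation=2),n+'5.png')
save(np.hstack([cv2.imread('pics/%s5.png'%n)[:,:,::-1] for n in('side','top')]),'v8.png')"
```

```text
t 11.45 pos [ 0.4718 -0.2664  0.2345] toolY -71.0 tilt [ 0.005 -0.002 -1.   ] F [ 0.9 -0.5  0.1] T [-0.01 -0.03 -0.01] w 1.001 g 0.0
shift cm [ 19.72 -27.09   0.42] turn -34.0
```

View pics/v8.png

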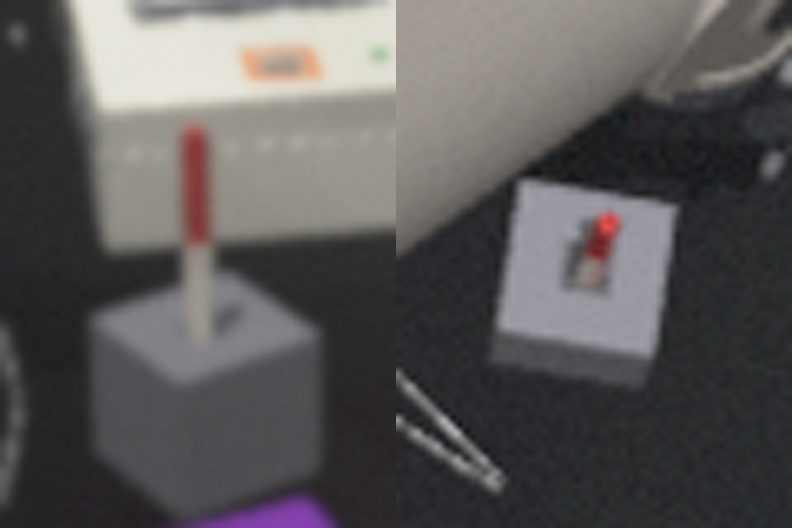

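The marker stands in the grey stand and is released (side crop (195,130–340)). Now to the wing. The tool y must point at 52° to grip across it, so I turn about -123°.

Request:
drive_tool(series=[[2.8, -3.9, 0, 0, -1], [2.8, -3.9, 0, 0, -1], [2.8, -3.9, 0, 0, -1], [2.8, -3.9, 0, 0, -1], [2.8, -3.9, 0, 0, -1], [2.8, -3.8, 0, 0, -1], [2.9, -3.8, 0, 0, -1], [0, 0, 0, -8.5, -1]])

```text
t: 12.35
eef_pos: [0.5682, 0.064, 0.2294]
tool_rot: [-0.002, 0.97, 0.243, 0.0]
contact_force: [-0.9, 0.3, -0.3]
gripper_width: 0.995
grasp_force: 0.0
```

Request:
drive_tool(series=[[0, 0, 0, -8.5, -1], [0, 0, 0, -8.5, -1], [0, 0, 0, -8.5, -1], [0, 0, 0, -8.5, -1], [0, 0, 0, -8.5, -1], [0, 0, 0, -8.5, -1], [0, 0, 0, -8.5, -1], [0, 0, 0, -8.5, -1]])

```text
t: 13.15
eef_pos: [0.5673, 0.0546, 0.2289]
tool_rot: [-0.001, 0.67, 0.743, -0.001]
contact_force: [-0.5, 0.2, 1.2]
gripper_width: 0.998
grasp_force: 0.0
```

Request:
drive_tool(series=[[0, 0, 0, -8.5, -1], [0, 0, 0, -8.5, -1], [0, 0, 0, -8.5, -1], [0, 0, 0, -8.5, -1], [0, 0, 0, -8.5, -1], [0, 0, 0, -4, -1], [0, 0, 0, 0, -1], [0, 0, 0, 0, -1]])

```text
t: 13.95
eef_pos: [0.5676, 0.0545, 0.2294]
tool_rot: [-0.001, 0.326, 0.945, -0.0]
contact_force: [-0.2, 0.2, -0.0]
gripper_width: 0.999
grasp_force: 0.0
```

```bash
python3 -c "
from h import *
go(.571,.054,.125,52); print(readout.get_obs()['q'])
# blue marks / yellow slot in side0 against prediction
hsv=cv2.cvtColor(cv2.imread('pics/side0.png'),cv2.COLOR_BGR2HSV)
for nm,lo,hi in(('yellow',(18,80,60),(35,255,255)),('blue',(100,80,60),(130,255,255))):
    ys,xs=np.nonzero(cv2.inRange(hsv,lo,hi)[205:232,300:340]);print(nm,xs+300,ys+205)
for o in([.571,.054,.1145],[.5555,.066,.1145],[.5865,.0425,.1145],[.5665,.014,.0875]):print(proj('side',o))
"
```

```text
t 13.95 pos [0.5676 0.0545 0.2294] toolY 51.9 tilt [-0.001  0.    -1.   ] F [-0.2  0.2 -0. ] T [-0.04  0.01  0.02] w 0.999 g 0.0
shift cm [-0.31  0.17 10.44] turn -0.1
[ 0.40630917  0.41366283 -0.78552774  1.77143618  0.3251384   1.09283672
  0.41654413]
yellow [315 316 317 314 315 316 317 318 319 314 315 316 317 318 321 322] [209 209 209 210 210 210 210 210 210 211 211 211 211 211 211 211]
blue [] []
[317.15751285 211.03762784]
[311.43352829 210.34075021]
[322.89174925 211.68824238]
[319.42731041 223.64450719]
```

Request:
drive_tool(series=[[-0.4, 0.2, 4, 0, -1], [0, 0, 4, 0, -1], [0, 0, 3, 0, -1], [0, 0, 1.5, 0, -1], [0, 0, 0, 0, -1], [0, 0, 0, 0, -1]])

```text
t: 14.55
eef_pos: [0.5732, 0.0543, 0.1063]
tool_rot: [0.001, 0.325, 0.946, 0.0]
contact_force: [0.5, -0.1, 0.6]
gripper_width: 1.0
grasp_force: 0.0
```

```bash
python3 -c "
from h import *
go(.5725,.0535,.095,52)
"
```

```text
t 14.55 pos [0.5732 0.0543 0.1063] toolY 52.0 tilt [ 0.001  0.    -1.   ] F [ 0.5 -0.1  0.6] T [-0.04  0.01  0.03] w 1.0 g 0.0
shift cm [ 0.01 -0.1   1.13] turn 0.0
```

Request:
drive_tool(series=[[0, 0, 1, 0, -1], [0, 0, 0, 0, 0], [0, 0, 0, 0, 0.5], [0, 0, 0, 0, 1], [0, 0, 0, 0, 1], [0, 0, 0, 0, 1], [0, 0, 0, 0, 1], [0, 0, 0, 0, 1]], squeeze=40)

```text
t: 15.35
eef_pos: [0.5725, 0.0538, 0.0956]
tool_rot: [0.0, 0.325, 0.946, -0.0]
contact_force: [-0.9, 0.2, 4.5]
gripper_width: 0.102
grasp_force: 43.8
```

Request:
drive_tool(series=[[0, 0, 0, 0, 1], [0, 0, 0, 0, 1], [0, 0, 0, 0, 1]])

```text
t: 15.65
eef_pos: [0.5725, 0.0538, 0.0954]
tool_rot: [0.0, 0.325, 0.946, -0.0]
contact_force: [-1.7, -0.4, 3.6]
gripper_width: 0.105
grasp_force: 43.8
```

```bash
python3 -c "
from h import *
go(.5725,.0535,.095,-7)
"
```

```text
t 15.65 pos [0.5725 0.0538 0.0954] toolY 52.0 tilt [ 0. -0. -1.] F [-1.7 -0.4  3.6] T [-0.2   0.31  0.07] w 0.105 g 43.8
shift cm [-0.02 -0.02  0.04] turn 59.0
```

Gripped; the small yaw moment says the pads sit square on the wing. I turn it 59° clockwise.

Request:
drive_tool(series=[[0, 0, 0, 8, 1], [0, 0, 0, 8, 1], [0, 0, 0, 8, 1], [0, 0, 0, 8, 1], [0, 0, 0, 8, 1], [0, 0, 0, 8, 1], [0, 0, 0, 8, 1], [0, 0, 0, 3, 1]])

```text
t: 16.45
eef_pos: [0.5728, 0.0539, 0.0956]
tool_rot: [0.0, 0.75, 0.661, 0.0]
contact_force: [-0.7, -0.5, 3.4]
gripper_width: 0.106
grasp_force: 43.8
```

Request:
drive_tool(series=[[0, 0, 0, 0, 1], [0, 0, 0, 0, 1]])

```text
t: 16.65
eef_pos: [0.5728, 0.0539, 0.0955]
tool_rot: [0.0, 0.748, 0.663, 0.0]
contact_force: [0.1, -0.6, 3.2]
gripper_width: 0.103
grasp_force: 43.8
```

```bash
python3 -c "
from h import *
go(.5725,.0535,.0885,-7)
for n in ('top','side'):
  im=imaging.read_camera(n)
  for t in ('wing','panel_top'):
    print(n,t,[(round(d['conf'],2),np.round(d['centre'],1),int(d['mask'].sum())) for d in imaging.cut_out(t,n)])
"
```

```text
t 16.65 pos [0.5728 0.0539 0.0955] toolY -6.9 tilt [ 0.001  0.    -1.   ] F [ 0.1 -0.6  3.2] T [-0.14  0.03 -0.05] w 0.103 g 43.8
shift cm [-0.04 -0.03  0.7 ] turn 0.1
top wing []
top panel_top [(0.79, array([313.6, 190.1]), 734)]
side wing []
side panel_top [(0.92, array([317.8, 219.2]), 666)]
```

The tool y is now at -6.9°, so the wing is square to the unit's blue line. I press the panel down while still gripping the wing.

Request:
drive_tool(series=[[0, 0, 0.2, 0, 1], [0, 0, 0.1, 0, 1], [0, 0, 0, 0, 1]], squeeze=70)

```text
t: 17.25
eef_pos: [0.5728, 0.0539, 0.0925]
tool_rot: [0.0, 0.749, 0.663, 0.0]
contact_force: [-0.4, -0.4, 7.2]
gripper_width: 0.093
grasp_force: 74.2
```

Request:
drive_tool(series=[[0, 0, 0.2, 0, 1], [0, 0, 0, 0, 1], [0, 0, 0, 0, 1]])

```text
t: 17.55
eef_pos: [0.5728, 0.0539, 0.0907]
tool_rot: [0.0, 0.749, 0.663, 0.0]
contact_force: [-0.5, -0.8, 8.4]
gripper_width: 0.098
grasp_force: 74.5
```

Request:
drive_tool(series=[[0, 0, 0.2, 0, 1], [0, 0, 0, 0, 1], [0, 0, 0, 0, 1]])

```text
t: 17.85
eef_pos: [0.5729, 0.0539, 0.0896]
tool_rot: [0.0, 0.749, 0.663, 0.0]
contact_force: [-3.6, -1.8, 15.6]
gripper_width: 0.096
grasp_force: 75.6
```

The spring load rose steadily to 8.4 N and then hit a hard stop after 6 mm, with no pin block at 2 mm. I hold, check that it is steady, and hand in.

Request:
drive_tool(series=[[0, 0, 0.05, 0, 1], [0, 0, 0, 0, 1], [0, 0, 0, 0, 1], [0, 0, 0, 0, 1]])

```text
t: 18.25
eef_pos: [0.5729, 0.0539, 0.0895]
tool_rot: [0.001, 0.749, 0.663, 0.0]
contact_force: [-4.9, -1.7, 19.8]
gripper_width: 0.095
grasp_force: 76.2
```

```bash
python3 -c "
from h import *
go(.5725,.0535,.0885,-7)
imaging.read_camera('side')
print([(round(d['conf'],2),np.round(d['centre'],1)) for d in imaging.cut_out('pen','side')])
s=readout.get_obs()
if s['contact_force'][2]>11 and s['eef_pos'][2]<.0905: print(hand_in())
"
```

```text
t 18.25 pos [0.5729 0.0539 0.0895] toolY -7.0 tilt [ 0.001 -0.001 -1.   ] F [-4.9 -1.7 19.8] T [-0.37  1.15  0.03] w 0.095 g 76.2
shift cm [-0.04 -0.03  0.1 ] turn 0.0
[(0.49, array([314.8, 262.7])), (0.34, array([321.3, 216.6]))]
the job is handed in; nothing more can be done
None
```

I handed the job in at 18.25 s: the button was pressed to its stop, the marker is back in its stand, and the panel is held down at about 20 N; the fastener's alignment is inferred from the tool angle (gripper at -7.0° against the unit's measured -7°), as I did not view the slot line again after turning it.

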